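# Shut one push-latch box and pop the other open

## Task

The cook is done with the blue-lidded box, which was left ajar, and needs the orange-lidded one next. Press the blue lid down until it latches shut, and press the orange lid in so that it springs ajar; the grey-lidded box stays shut.

Things in the scene. Friction and masses are not known exactly. Their poses are not given: they have to be found in the camera images.
- blue_box_pad (a point): Centre of the round press mark (26 mm, on the lid's upper face) of the box with the BLUE lid: on the lid's midline, 105 mm in front of the hinge, 31 mm behind the lid's front edge. Site axes: x along the lid towards the hinge (away from the robot if the box is not turned; boxes turn up to 0.2 rad), y along the hinge, z out of the lid. Mark 80 mm above the worktop when shut, 116 mm ajar.
- blue_box_lid (a joint): Hinge angle of the blue lid, rad: 0 latched shut, 0.35 ajar, -0.12 pressed in to the hard stop (mark 12 mm below the rim). Starts ajar. All lids have a push-push latch and a lifting spring (2 to 4 N at the mark). Ajar lid: press the mark 8 to 12 mm below the rim, let go, it latches at 0. Latched lid: press the mark 8 to 12 mm below the rim, let go, it springs ajar. 10 N reaches the stop.
- orange_box_pad (a point): The same press mark on the box with the ORANGE lid, which starts shut. All three boxes are alike but for the lid's colour: white body 150 mm front to back, 120 mm wide, 80 mm high, fixed to the worktop, walls 4 mm; the lid (136 x 108 x 6 mm) lies inside the rim, level with it when shut, hinged along the back.
- orange_box_lid (a joint): Hinge angle of the orange lid, as for the blue one; starts at 0, latched.
- grey_box_lid (a joint): Hinge angle of the third box, with the GREY lid, as for the blue one; starts at 0, latched, and is to stay so.

How it is judged:
At the end, for the whole second after the job is handed in: The blue lid is latched shut (within 0.06 rad of level with its rim), the orange lid stands ajar (over 0.25 rad) and the grey lid is shut (under 0.06 rad) (value of joint blue_box_lid between -0.06 and 0.06 rad and value of joint orange_box_lid above 0.25 rad and value of joint grey_box_lid below 0.06 rad); the robot touches nothing.
It fails at once if the grey lid springs open (value of joint grey_box_lid above 0.12 rad).
It also fails if it takes over 38 s, if anything falls off the work surface, if the arm or the gripper's body presses on something with over 40 N, if the wrist force passes 120 N, or if a joint passes its speed limit or range.

## Robot

A 7-joint arm with a two-finger parallel gripper is mounted at the origin on a cart in front of the work surface, level with it; the furniture and walls round the work are solid. World frame = base frame: x ahead of the robot, y to its left, z up, the work surface at z = 0. Lengths are in m, angles in rad, forces in N, time in s.
With the tool pointing down it reaches from about 0.4 to 0.85 m from the base axis. Payload 4.5 kg.
Tool frame: the origin (TCP) lies at the very end of the fingers, on their centre line; the grasp point (between the pads) lies 19 mm behind it (r.grip_depth is the z of the grasp point in the tool frame, in m); z points along the fingers, y is the line along which they close (so a half turn about z gives the same grasp; the last joint's range is limited). The gripper opens to 88 mm and grips with 3 to 60 N. Pads are 18 mm wide; open, the fingers measure 123 mm over their backs; the gripper's body (75 mm by 187 mm) begins 45 mm behind the grasp point.
Start: joints at [-1.258, 0.689, -0.195, 1.565, 0.157, 0.902, -0.215], TCP at [0.172, 0.601, 0.239] pointing down, gripper open.
Joint ranges: [-3.01, 3.01], [-0.46, 2.08], [-1.47, 1.51], [0.13, 2.56], [-1, 4.14], [0.04, 2.09], [-2.66, 2.66]. Speed limits (rad/s): [2.57, 2.57, 3.14, 3.14, 3.14, 3.14, 3.14].

## Interface

Orientations are given as a unit quaternion [x, y, z, w].
In Python, from plant import r, readout, snapshot, camera_params gives the robot as it stands (r), with the cameras as plain functions and the readings (readout).
- The arm moves only by the tool drive_effector, called in YAML: its name, and indented under it one key for each argument. Schema: {"type":"object","properties":{"segments":{"type":"array","items":{"type":"array","items":{"type":"number"},"minItems":7,"maxItems":7},"minItems":1,"maxItems":10},"grip_n":{"type":"number"},"only":{"type":"string"},"quiet":{"type":"boolean"},"lines":{"type":"string"}},"required":["segments"],"additionalProperties":false}. segments is a list of rows, 1 to 10 of them, each of 7 numbers: the opening from 0.0 (shut) to 1.0 (fully open), then dx, dy, dz in normalised numbers (1 is 1 m), then a rotation vector rx, ry, rz in parts of the range, where 1.0 means 4 rad; each row is the pose to reach, as a shift and turn from the pose commanded when the call began, along the tool's axes at that moment; what a row does not reach only later rows make up. A row lasts 1/10 s, in which the tool goes at most 0.05 m and 0.15 rad, less where a joint would pass 70% of its speed; a pose out of reach is approached as far as the arm can. The fingers move at their own pace and stop on an object; grip_n is the grip in N (left out, the last holds). Time passes only in rows, so rows that do not move let the fingers close. The tool returns the time, the measured TCP pose, the force, the opening and the grip force at its end. only (a regular expression) keeps the lines of the reply that match it, lines (a string "A,B") keeps lines A to B, and quiet returns only ok. Input that does not fit is refused with a message, and nothing moves.
- readout.get_state(): the state, without advancing time (a new reading comes with each control period).
- snapshot(name): name is "side" or "top"; returns the picture (400x640x3 uint8, red, green, blue); there is no depth.
- camera_params(name): a dict with "fx", "fy", "cx", "cy" (pixels), "rvec" (rotation vector, rad) and "tvec" (3), from world to camera coordinates, as OpenCV has them. Camera axes: x right, y down, z forward; pixel columns grow to the right and rows downward; lengths in m; the calibration is good to about 2 mm. A picture is of the moment at which its call begins. camera_params takes no time and is no camera call.
- r.finish_job(): hands the job in; it is judged then, once.
The state is a dict: "clock": time; "q": joint angles; "qd": joint speeds; "joint_torque": joint torques, N m; "tool_pos": TCP position; "eef_rot": TCP orientation; "contact_force": force on the tool from outside, world axes, zero at the start; "moment": the same for the moment, N m; "opening": opening from 0.0 (shut) to 1.0 (fully open); "finger_force": force on a finger pad.
Only numpy, scipy, OpenCV 4.12 (cv2) and the standard library are available. Lean on these libraries where they do the work, as an engineer would, in place of code of your own. Each camera call takes 0.05 s, during which the arm holds its last target. There are 200 camera calls.

## Working session

There is one attempt and no reset: what is moved stays moved. The work goes in short steps, Python scripts to look and compute and a tool call to move; the robot and the scene stay as the last step left them, time stands still between calls to the robot, and variables do not carry over. Pictures are saved under pics/ and viewed, at most 10 in all, crops included, and the job is handed in when it is done.

```bash
mkdir -p pics; ls
```

Run:
```python
from plant import r, readout, snapshot, camera_params
import cv2
for n in("side","top"):
    cv2.imwrite(f"pics/{n}0.png",snapshot(n)[:,:,::-1]); print(n,camera_params(n))
s=readout.get_state();print(s["clock"],s["tool_pos"],s["eef_rot"],s["contact_force"],s["opening"])
```

```text
pics
plant.py
side {'fx': 438.0767984848341, 'fy': 438.0767984848341, 'cx': 315.2029147326318, 'cy': 204.4813815852434, 'rvec': array([ 0.30305293,  2.55616937, -1.57744219]), 'tvec': array([0.55097832, 0.03498403, 1.22616752])}
top {'fx': 408.71459776238856, 'fy': 408.71459776238856, 'cx': 312.6398270074562, 'cy': 193.30160813154694, 'rvec': array([ 2.09793018, -2.15522141,  0.22136519]), 'tvec': array([0.02399842, 0.54649385, 0.99326042])}
0.1 [0.17190667 0.6003207  0.23798974] [ 1.38892171e-01  9.90307174e-01 -8.14683374e-04 -4.85844330e-05] [-0.59220402 -0.05619755  0.17809868] 1.0008977536098567
```

View pics/side0.png

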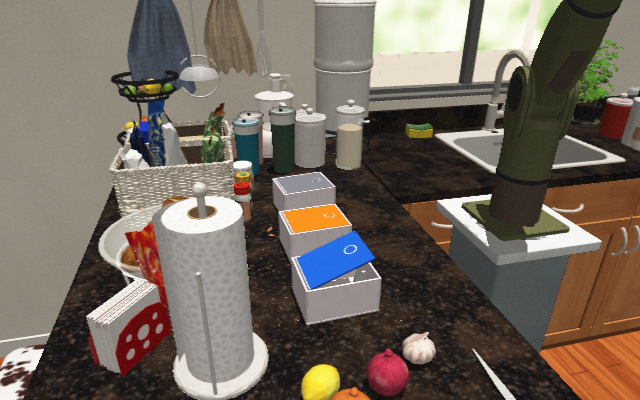

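View pics/top0.png

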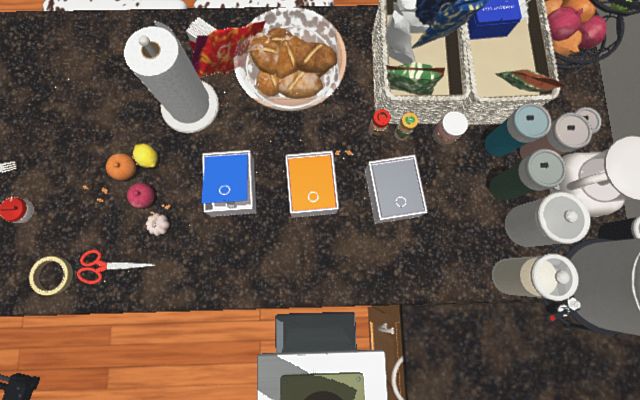

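Both pads are visible in both views. In the side view, blue is near (350,249) and orange near (329,215). In the top view, blue is near (224,190), orange near (313,197) and grey near (401,202). Next I'll segment the rings and triangulate.

Create h.py:
```python
import cv2, numpy as np
from plant import r, readout, snapshot, camera_params
HUE={"blue":(100,125),"orange":(8,22)}
def cam(n):
    p=camera_params(n); K=np.array([[p["fx"],0,p["cx"]],[0,p["fy"],p["cy"]],[0,0,1]])
    return K@np.c_[cv2.Rodrigues(np.array(p["rvec"]))[0],p["tvec"]]
def lid(img,c,near):
    """lid centroid hull and ring centre: hole of the lid colour nearest the seed pixel"""
    h=cv2.cvtColor(img,cv2.COLOR_RGB2HSV); lo,hi=HUE[c]
    m=cv2.inRange(h,(lo,150,90),(hi,255,255))
    cs,hr=cv2.findContours(m,cv2.RETR_CCOMP,cv2.CHAIN_APPROX_NONE)
    out=[]
    for k,hh in zip(cs,hr[0]):
        if hh[3]>=0 and len(k)>=8:
            (e,ax,_)=cv2.fitEllipse(k)
            if np.hypot(e[0]-near[0],e[1]-near[1])<8: out.append((ax[1],e,ax))
    outer=[k for k,hh in zip(cs,hr[0]) if hh[3]<0 and cv2.pointPolygonTest(k,near,False)>=0]
    rect=cv2.minAreaRect(outer[0]) if outer else None
    return max(out)[1:] if out else None, rect
def tri(a,b):
    X=cv2.triangulatePoints(cam("side"),cam("top"),np.array(a,float).reshape(2,1),np.array(b,float).reshape(2,1))
    return (X[:3]/X[3]).ravel()
def onplane(n,uv,z):
    P=cam(n); A=np.c_[P[:,0],P[:,1],-np.array([*uv,1.])]
    return np.linalg.solve(A,-(P[:,2]*z+P[:,3]))[:2]
```

Run:
```python
from h import *
S,T=snapshot("side"),snapshot("top")
for c,a,b,z in(("blue",(350.,249.),(224.,190.),.116),("orange",(329.,215.),(313.,197.),.08)):
    l,ls=lid(S,c,a);m,mt=lid(T,c,b);print(c,l,m,mt)
    p=l[0] if l else a;q=m[0] if m else b
    print(tri(p,q),onplane("side",p,z),onplane("top",q,z))
    bx=cv2.boxPoints(mt);print([onplane("top",x,z).round(3) for x in bx])
print("grey",onplane("top",(401,202),.08))
s=readout.get_state()
from scipy.spatial.transform import Rotation as R
print(R.from_quat(s["eef_rot"]).as_matrix().round(4))
```

```text
blue ((349.75213623046875, 248.98843383789062), (9.010600090026855, 14.177411079406738)) ((224.21461486816406, 189.47805786132812), (11.457170486450195, 13.385963439941406)) ((224.0, 189.5), (5.0, 6.0), 90.0)
[0.54970368 0.22267855 0.11406135] [0.55059461 0.22563666] [0.54941465 0.22224212]
[array([0.556, 0.23 ]), array([0.555, 0.216]), array([0.543, 0.216]), array([0.543, 0.23 ])]
orange ((324.5, 215.0), (3.2469522953033447, 4.248751163482666)) ((312.82501220703125, 196.34310913085938), (12.34560775756836, 13.07728385925293)) ((313.0, 196.0), (6.0, 6.0), 90.0)
[0.53998062 0.0074904  0.07650509] [0.54576763 0.01056562] [0.53390855 0.00950472]
[array([0.543, 0.016]), array([0.542, 0.001]), array([0.527, 0.002]), array([0.527, 0.017])]
grey [ 0.51392946 -0.20937661]
[[-9.614e-01  2.752e-01 -2.000e-04]
 [ 2.752e-01  9.614e-01 -1.000e-03]
 [-1.000e-04 -1.000e-03 -1.000e+00]]
```

drive_effector:
  segments:
    - [0,-0.462,-0.26,0.05,0,0,0]
    - [0,-0.462,-0.26,0.05,0,0,0]
    - [0,-0.462,-0.26,0.05,0,0,0]
    - [0,-0.462,-0.26,0.05,0,0,0]
    - [0,-0.462,-0.26,0.05,0,0,0]
    - [0,-0.462,-0.26,0.05,0,0,0]
    - [0,-0.462,-0.26,0.05,0,0,0]
    - [0,-0.462,-0.26,0.05,0,0,0]
    - [0,-0.462,-0.26,0.05,0,0,0]
    - [0,-0.462,-0.26,0.05,0,0,0]

```text
clock: 1.2
tool_pos: [0.5231, 0.2452, 0.1915]
eef_rot: [0.139, 0.99, 0.0, -0.0]
contact_force: [0.2, 1.4, -0.2]
opening: 0.116
finger_force: 0.0
```

Run:
```python
from h import *
S=snapshot("side"); cv2.imwrite("pics/side1.png",cv2.resize(S[190:300,250:410],None,fx=4,fy=4)[:,:,::-1])
for a in((329,215),(330,215),(329,216)): print(tri(a,(312.8,196.3)))
```

```text
[0.53424539 0.00957983 0.07807898]
[0.5329662  0.01004456 0.07843338]
[0.5344732  0.009634   0.07542293]
```

View pics/side1.png

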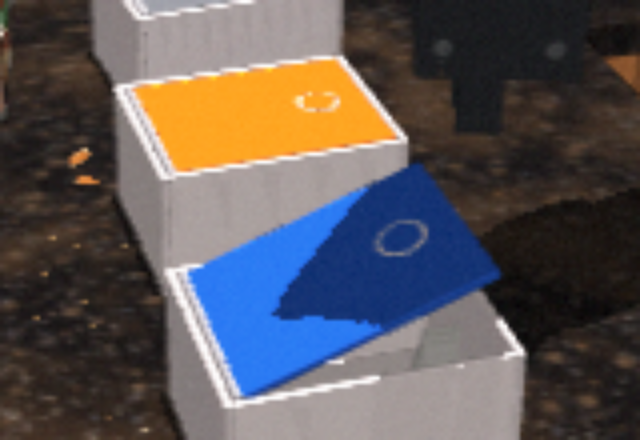

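The crop shows the orange ring at about (329.5, 215) in the side view. That puts the orange pad at (0.534, 0.010, 0.078). Next I finish the approach.

drive_effector:
  segments:
    - [0,-0.029,-0.016,0.003,0,0,0]
    - [0,-0.029,-0.016,0.003,0,0,0]
    - [0,-0.029,-0.016,0.003,0,0,0]
    - [0,-0.029,-0.016,0.003,0,0,0]

```text
clock: 1.65
tool_pos: [0.5442, 0.2251, 0.1888]
eef_rot: [0.138, 0.99, 0.0, -0.0]
contact_force: [-0.1, -0.6, -0.4]
opening: 0.005
finger_force: 0.0
```

drive_effector:
  segments:
    - [0,0,0,0.035,0,0,0]
    - [0,0,0,0.065,0,0,0]
    - [0,0,0,0.08,0,0,0]
    - [0,0,0,0.09,0,0,0]
    - [0,0,0,0.1,0,0,0]
    - [0,0,0,0.108,0,0,0]
    - [0,0,0,0.114,0,0,0]
    - [0,0,0,0.119,0,0,0]
    - [0,0,0,0.119,0,0,0]
    - [0,0,0,0.119,0,0,0]

```text
clock: 2.65
tool_pos: [0.5457, 0.224, 0.0701]
eef_rot: [0.139, 0.99, 0.001, 0.0]
contact_force: [-1.3, 1.6, 3.0]
opening: 0.007
finger_force: 1.7
```

drive_effector:
  segments:
    - [0,0,0,0.001,0,0,0]
    - [0,0,0,0.002,0,0,0]
    - [0,0,0,0.002,0,0,0]
    - [0,0,0,0.002,0,0,0]

```text
clock: 3.05
tool_pos: [0.5459, 0.2239, 0.0689]
eef_rot: [0.139, 0.99, 0.001, 0.001]
contact_force: [-3.2, 2.5, 9.0]
opening: 0.007
finger_force: 4.9
```

The force has risen to 9 N, so the lid is at its stop. I release and look.

drive_effector:
  segments:
    - [0,0,0,-0.01,0,0,0]
    - [0,0,0,-0.04,0,0,0]
    - [0,0,0,-0.08,0,0,0]
    - [0,0,0,-0.12,0,0,0]
    - [0,0,0,-0.12,0,0,0]
    - [0,0,0,-0.12,0,0,0]
    - [0,0,0,-0.12,0,0,0]

```text
clock: 3.75
tool_pos: [0.5448, 0.2222, 0.1867]
eef_rot: [0.139, 0.99, -0.001, -0.001]
contact_force: [0.5, 0.5, 0.1]
opening: 0.006
finger_force: 0.0
```

Run:
```python
from h import *
S=snapshot("side"); cv2.imwrite("pics/side2.png",cv2.resize(S[150:330,230:430],None,fx=3,fy=3)[:,:,::-1])
from scipy.spatial.transform import Rotation as R
s=readout.get_state();print(s["tool_pos"],R.from_quat(s["eef_rot"]).inv().apply(np.array([.532,.0095,.18])-s["tool_pos"]))
```

```text
[0.54462785 0.2223667  0.18637635] [-0.04656312 -0.20808159  0.00680294]
```

View pics/side2.png

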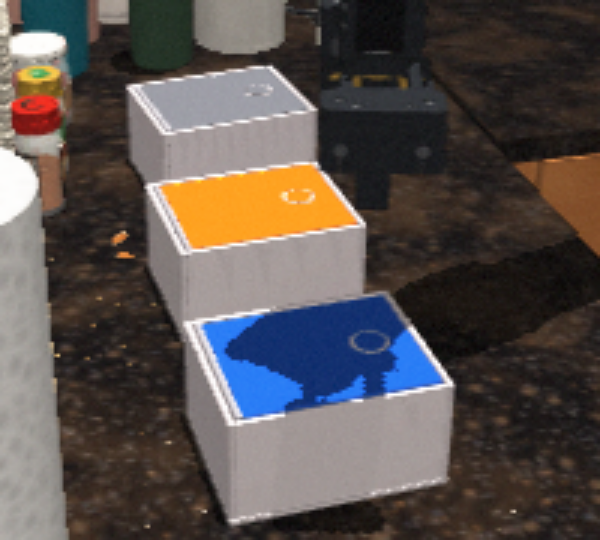

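The blue lid is level with its rim, so it has latched. Its ring is at about (353,264) in the full image. Orange and grey are still shut. Next I move over the orange pad.

drive_effector:
  segments:
    - [0,-0.047,-0.208,0,0,0,0]
    - [0,-0.047,-0.208,0,0,0,0]
    - [0,-0.047,-0.208,0,0,0,0]
    - [0,-0.047,-0.208,0,0,0,0]
    - [0,-0.047,-0.208,0,0,0,0]
    - [0,-0.047,-0.208,0,0,0,0]
    - [0,-0.047,-0.208,0,0,0,0]
    - [0,-0.047,-0.208,0,0,0,0]

```text
clock: 4.6
tool_pos: [0.5334, 0.0134, 0.1875]
eef_rot: [0.137, 0.991, 0.001, -0.0]
contact_force: [-0.5, -0.3, -0.2]
opening: 0.002
finger_force: 0.0
```

drive_effector:
  segments:
    - [0,0,-0.003,0.035,0,0,0]
    - [0,0,-0.003,0.065,0,0,0]
    - [0,0,-0.003,0.085,0,0,0]
    - [0,0,-0.003,0.098,0,0,0]
    - [0,0,-0.003,0.105,0,0,0]
    - [0,0,-0.003,0.11,0,0,0]
    - [0,0,-0.003,0.115,0,0,0]
    - [0,0,-0.003,0.118,0,0,0]
    - [0,0,-0.003,0.119,0,0,0]
    - [0,0,-0.003,0.119,0,0,0]

```text
clock: 5.6
tool_pos: [0.5331, 0.008, 0.0691]
eef_rot: [0.139, 0.99, 0.0, 0.001]
contact_force: [-0.4, 2.0, 2.6]
opening: 0.002
finger_force: 1.7
```

drive_effector:
  segments:
    - [0,0,0,0.001,0,0,0]
    - [0,0,0,0.002,0,0,0]
    - [0,0,0,0.003,0,0,0]
    - [0,0,0,0.003,0,0,0]
    - [0,0,0,0.003,0,0,0]

```text
clock: 6.1
tool_pos: [0.5333, 0.008, 0.0677]
eef_rot: [0.139, 0.99, 0.0, 0.001]
contact_force: [-3.6, 2.8, 19.7]
opening: 0.009
finger_force: 9.6
```

The orange lid is at its stop too, at 20 N. I lift straight up, well clear.

drive_effector:
  segments:
    - [0,0,0,-0.01,0,0,0]
    - [0,0,0,-0.05,0,0,0]
    - [0,0,0,-0.1,0,0,0]
    - [0,0,0,-0.15,0,0,0]
    - [0,0,0,-0.18,0,0,0]
    - [0,0,0,-0.18,0,0,0]
    - [0,0,0,-0.18,0,0,0]
    - [0,0,0,-0.18,0,0,0]
    - [0,0,0,-0.18,0,0,0]

```text
clock: 7.0
tool_pos: [0.5315, 0.0072, 0.2442]
eef_rot: [0.139, 0.99, -0.0, -0.002]
contact_force: [0.1, 0.3, 0.7]
opening: 0.005
finger_force: 0.0
```

Run:
```python
from h import *
S=snapshot("side"); cv2.imwrite("pics/side3.png",cv2.resize(S[150:330,230:430],None,fx=3,fy=3)[:,:,::-1])
```

```text
(no output)
```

View pics/side3.png

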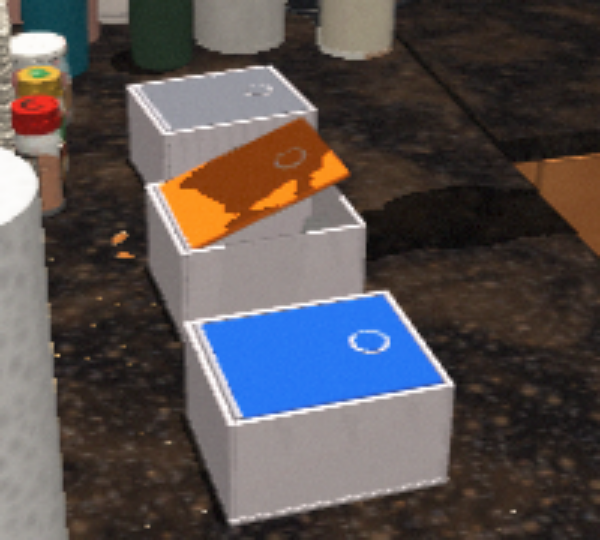

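The orange lid stands ajar, with its ring at about (327,202) in the full image. Blue is level, grey is shut, and the arm is clear of everything.

```bash
python3 -c "
from plant import r, readout, snapshot, camera_params
print(r.finish_job())"
```

```text
the job is handed in; nothing more can be done
None
```

I handed the job in at about 7 s: the last picture shows the blue lid latched shut, the orange lid ajar, the grey lid still shut and the arm clear of everything; the hand-in gave no verdict.

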